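# Fit the straw sleeve and lift the mate caddy

## Robot

A 6-joint arm with a two-finger parallel gripper is mounted at the origin on the work surface. World frame = base frame: x ahead of the robot, y to its left, z up, the work surface at z = 0. Lengths are in m, angles in rad, forces in N, time in s.
With the tool pointing down it reaches from about 0.35 to 0.975 m from the base axis. Payload 4.9 kg.
Tool frame: the origin (TCP) lies at the very end of the fingers, on their centre line; the grasp point (between the pads) lies manip.grip_point_offset behind it (manip.grip_point_offset is the distance from the TCP to the grasp point, in m); z points along the fingers, y is the line along which they close (so a half turn about z gives the same grasp; the last joint's range is limited). The gripper opens to 85 mm and grips with 20 to 120 N. Pads are 22 mm wide; open, the fingers measure 114 mm over their backs; the gripper's body (76 mm by 85 mm) begins 54 mm behind the grasp point. The pads swing forward as they close: fully open they stand 13 mm farther back than shut.
Start: joints at [-1.407, 0.053, 1.613, -0, 1.476, -0.119], TCP at [0.174, -0.6, 0.231] pointing down, gripper open.
Joint ranges: [-3.01, 3.01], [-1.01, 2.22], [0.06, 2.58], [-1.02, 4.17], [0.09, 2.62], [-3.14, 3.14]. Speed limits (rad/s): [2.57, 2.57, 3.14, 3.14, 3.14, 3.14].

## Interface

Orientations are given as a unit quaternion [w, x, y, z].
In Python, from plant import manip gives the robot as it stands.
- The arm moves only by the shell command python3 -m crank 'ROWS' [OPENING]. ROWS is JSON, a list of rows, each an object of numbers: "x", "y", "z": the shift along the tool's x, y, z in cm; "turn": the turn about the tool's z in rad. In form: [{"x": .., "y": .., "z": .., "turn": ..}, ...]. A call has 1 to 5 rows; each row shifts and turns the commanded pose from where the row before left it, along the tool's axes as they then stand; what a row does not reach is not made up. A row lasts 1/10 s, in which the tool goes at most 50 mm and 8.59 degrees, less where a joint would pass 70% of its speed; a pose out of reach is approached as far as the arm can. A call with a gripper value outside its range is refused whole. OPENING is the opening in per cent of the stroke, from 0 (shut) to 100 (fully open), set as the call begins (- or left out, the last holds). The fingers move at their own pace and stop on an object; the grip force is fixed at half the most. Time passes only in rows, so rows that do not move let the fingers close. It gives the time, the measured TCP pose, the force, the opening and the grip force at its end, in the units of the state.
- manip.state(): the state, without advancing time (a new reading comes with each control period).
- manip.grab_frame(name): name is "scene" or "top" or "wrist"; returns (picture, depth): 480x640x3 uint8, red, green, blue; 480x640 float32, m along the optical axis (not along the pixel's ray), 0 where there is no reading.
- manip.camera_model(name): a dict with "mtx" (3x3 intrinsics, pixels), "k1" (the pictures are not rectified: a ray, as slopes to the right and down, at radius r is drawn at 1 + k1 r^2 times it, then the intrinsics apply), "world_to_cam" (4x4, takes a point from world to camera coordinates). Camera axes: x right, y down, z forward; pixel columns grow to the right and rows downward; lengths in m; the calibration is good to about 2 mm. A picture is of the moment at which its call begins: read the wrist's pose just before it. camera_model takes no time and is no camera call; for the wrist camera it gives the pose at the moment of the call.
- manip.job_done(): hands the job in; it is judged then, once.
The state is a dict: "time": time; "joint_pos": joint angles; "joint_vel": joint speeds; "joint_efforts": joint torques, N m; "tool_pos": TCP position; "tool_rot": TCP orientation; "contact_force": force on the tool from outside, world axes, zero at the start; "ft_torque": the same for the moment, N m; "gripper_width": opening from 0.0 (shut) to 1.0 (fully open); "grasp_force": force on a finger pad.
Only numpy, scipy, OpenCV 4.12 (cv2) and the standard library are available. Lean on these libraries where they do the work, as an engineer would, in place of code of your own. Each camera call takes 0.05 s, during which the arm holds its last target. There are 200 camera calls.

## Task

Push the teal bamboo straw sleeve fully home onto the bare chrome spigot of the mate caddy and only then let go of it. Then take the caddy by its bamboo grip bar, lift it about 10 cm off the table without tipping it, and finish while still holding it there, level and still, with the sleeve fully home. Do not disturb the canister, the succulent, the flask or the gourds.

Things in the scene. Friction and masses are not known exactly. Their poses are not given: they have to be found in the camera images.
- caddy: mate caddy standing loose on the table, about 0.6 kg, at any yaw: chrome base plate 80 (its x) x 200 (its y) x 10 mm thick; origin at the centre of the underside, z up. At its +y end stands a bare round chrome spigot; at its -y end an orange sugar pot with bamboo lid (62 mm across, top 80 mm above the table, centre at y = -68) is fixed to the plate. In the middle a bamboo grip bar on two chrome rods
- caddy_handle (a point): centre of the caddy's bamboo grip bar: 16 mm thick (caddy x), 56 mm long (caddy y), 22 mm high; 109 mm above the caddy's underside, top of bar at 120 mm. With the sleeve on, the caddy balances within about 10 mm of this point
- caddy_tip (a point): top of the chrome spigot: 22 mm diameter, 45 mm tall above the plate, the top 11 mm tapered to 12 mm diameter; 70 mm from the caddy's centre along its +y; 55 mm above the caddy's underside
- caddy_seat (a point): foot of the spigot on the plate's upper face, 45 mm below caddy_tip: where the underside of the sleeve rests when fully home
- sleeve: straight teal-lacquered bamboo tube that holds the drinking straws, 40 mm outer diameter, 25 mm bore right through, 100 mm long, about 0.08 kg, standing upright loose on the table; origin at the centre of its lower end, z along its axis (either end fits)
- canister: bamboo-lidded glass canister, 78 mm across, 106 mm tall, upright; origin at the centre of its underside; leave alone
- succulent: terracotta pot with a small succulent, 70 mm across, 88 mm tall; origin at the centre of its underside; leave alone
- gourd_mint: mint ceramic gourd cup, 76 mm across, 80 mm tall, on the low oak shelf; origin under its centre; leave alone
- gourd_pink: pink ceramic gourd cup, same size, on the low oak shelf; origin under its centre; leave alone
- gourd_lilac: lilac ceramic gourd cup, same size, on the low oak shelf; origin under its centre; leave alone
- flask: tall green thermos flask, 90 mm across, 275 mm tall, on the right of the table; origin under its centre; leave alone
- shelf: low oak shelf fixed at the back of the table, 90 deep x 560 wide, top 82 mm above the table; origin at table height under its centre
Things that resemble listed ones, but are neither listed nor needed, are in the scene too. What is shaped like the caddy but blue is not meant. Several things look just like the sleeve: the one meant starts farthest to the robot's right.

How it is judged:
By the outcome, as a careful person would: the job done as asked, in the order asked, and still so for the second after the job is handed in, while the arm keeps its last pose, push and grip.
It also fails if it takes over 54 s, if anything falls off the work surface, if the arm or the gripper's body presses on something with over 40 N, if the wrist force passes 120 N, or if a joint passes its speed limit or range.

## Working session

There is one attempt and no reset: what is moved stays moved. The work goes in short steps, Python scripts to look and compute and a shell command to move; the robot and the scene stay as the last step left them, time stands still between calls to the robot, and variables do not carry over. Pictures are saved under pics/ and viewed, at most 10 in all, crops included, and the job is handed in when it is done.

```bash
ls; mkdir -p pics; cat > h.py <<'E'
import numpy as np, cv2, json
from plant import manip
def cam(n):
    m=manip.camera_model(n); return np.array(m["mtx"]),m["k1"],np.array(m["world_to_cam"])
def slopes(uv,K,k1):
    uv=np.atleast_2d(np.asarray(uv,float))
    d=np.array([k1,0,0,0,0.])
    return cv2.undistortPoints(uv.reshape(-1,1,2),K,d).reshape(-1,2)
def plane(uv,c,z):
    K,k1,T=c; s=slopes(uv,K,k1); R=T[:3,:3]; o=-R.T@T[:3,3]
    d=np.c_[s,np.ones(len(s))]@R
    return o+d*((z-o[2])/d[:,2])[:,None]
def cloud(depth,c):
    K,k1,T=c; v,u=np.mgrid[:480,:640]; s=slopes(np.c_[u.ravel(),v.ravel()],K,k1)
    p=np.c_[s,np.ones(len(s))]*depth.reshape(-1,1)
    return ((p-T[:3,3])@T[:3,:3]).reshape(480,640,3)
def proj(P,c):
    K,k1,T=c; p=np.atleast_2d(P)@T[:3,:3].T+T[:3,3]; s=p[:,:2]/p[:,2:]
    s=s*(1+k1*(s**2).sum(1))[:,None]; return s@K[:2,:2].T+K[:2,2]
def grab(n):
    c=cam(n); im,d=manip.grab_frame(n); return im,d,c
E
python3 - <<'E'
from h import *
print(manip.grip_point_offset, {k:v for k,v in manip.state().items()})
for n in ("scene","top"):
    im,d,c=grab(n); cv2.imwrite(f"pics/{n}0.png",im[...,::-1]); np.savez(f"{n}0.npz",im=im,d=d)
    print(n,c, (-c[2][:3,:3].T@c[2][:3,3]))
E
```

```text
pics
0.0187 {'time': 0.0, 'joint_pos': array([-1.40700642e+00,  5.33151518e-02,  1.61431229e+00,  1.26365512e-05,
        1.47598364e+00, -1.18985108e-01]), 'joint_vel': array([ 0.00039634, -0.00025179, -0.00058282,  0.00020342,  0.00035126,
        0.00141545]), 'joint_efforts': array([-1.80806852e-03, -3.93682086e+01, -3.70176744e+01, -2.79181168e-04,
        6.88008178e-03,  1.15631698e-05]), 'tool_pos': array([ 0.17429845, -0.59955267,  0.23007795]), 'tool_rot': array([-1.00909821e-03,  9.90021007e-01,  1.40916240e-01, -1.63191325e-05]), 'contact_force': array([ 0.25140496,  0.13775638, -0.26653455]), 'ft_torque': array([-0.02997992,  0.0063181 , -0.02696906]), 'grasp_force': 0.0, 'gripper_width': 0.9984948575664891}
scene (array([[587.1603849 ,   0.        , 314.85054404],
       [  0.        , 587.1603849 , 241.50295028],
       [  0.        ,   0.        ,   1.        ]]), -0.1368336941439928, array([[ 0.87564384,  0.48265454,  0.01710172, -0.48047946],
       [ 0.30061772, -0.51699002, -0.80146759, -0.14193235],
       [-0.37799055,  0.70694124, -0.59779364,  1.8843387 ],
       [ 0.        ,  0.        ,  0.        ,  1.        ]])) [ 1.17565848 -1.17358875  1.02090852]
top (array([[543.95532307,   0.        , 322.38113634],
       [  0.        , 543.95532307, 237.13115684],
       [  0.        ,   0.        ,   1.        ]]), -0.15192129826960923, array([[-0.01106943, -0.999733  , -0.02028289, -0.05496256],
       [-0.98385662,  0.01451245, -0.17836909,  0.57891413],
       [ 0.17861582,  0.01798101, -0.98375458,  1.41859436],
       [ 0.        ,  0.        ,  0.        ,  1.        ]])) [ 0.3155767  -0.0888571   1.49769428]
```

View pics/top0.png

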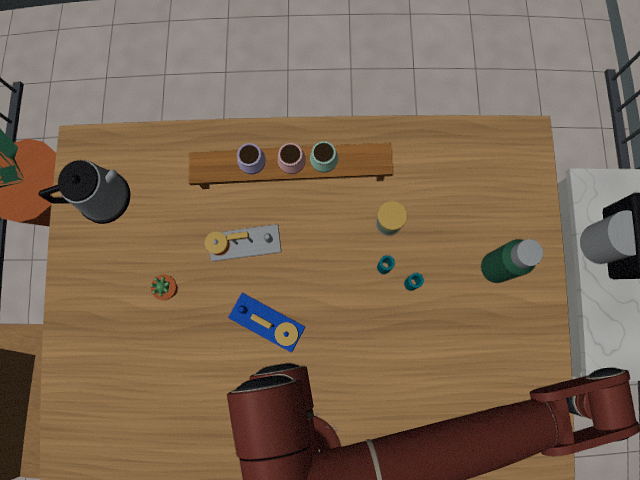

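View pics/scene0.png

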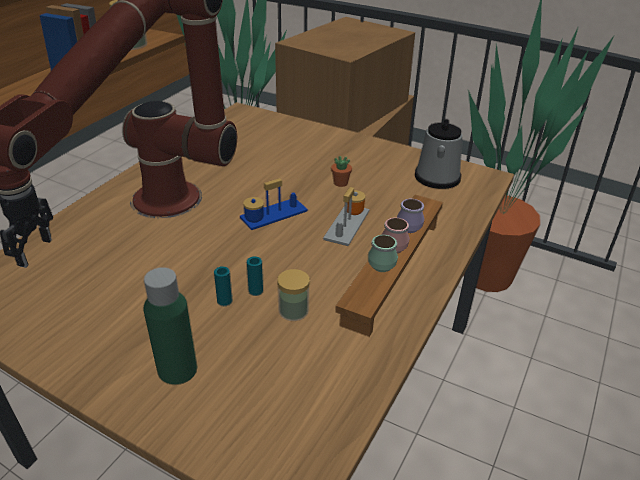

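The top view shows the chrome caddy with its pot at (216,243) and its spigot at (268,238), the blue decoy at (266,322), the canister at (391,217), and the flask at (511,262). Two teal tubes could be the sleeve, at top (386,264) / scene (255,276) and top (414,281) / scene (223,286). The robot's right is image right in the top view, so I choose (414,281). Next I'll measure them and check with a crop.

```bash
python3 - <<'E'
from h import *
for n in ("top","scene"):
    z=np.load(f"{n}0.npz"); im,d=z["im"],z["d"]; c=cam(n); P=cloud(d,c)
    hsv=cv2.cvtColor(im,cv2.COLOR_RGB2HSV)
    m=((hsv[...,0]>84)&(hsv[...,0]<100)&(hsv[...,1]>120)).astype(np.uint8)
    k,l,st,ce=cv2.connectedComponentsWithStats(m)
    for i in range(1,k):
        if st[i,4]>60:
            q=P[l==i]; q=q[q[:,2]>0.09]
            print(n,ce[i].round(1),st[i].tolist(),"toppts",len(q),np.median(q,0).round(4),((q.min(0)+q.max(0))/2).round(4),(q.max(0)-q.min(0)).round(3))
    # orange/bamboo parts & caddy by depth around table area
    for nm,zc in (("pot lid",(0.07,0.088)),("bar",(0.105,0.128)),("tip",(0.045,0.06)),("plate",(0.005,0.015))):
        w=(P[...,0]>.38)&(P[...,0]<.62)&(P[...,1]>0)&(P[...,1]<.3)&(P[...,2]>zc[0])&(P[...,2]<zc[1])
        w=w.astype(np.uint8);k,l,st,ce=cv2.connectedComponentsWithStats(w)
        for i in range(1,k):
            if st[i,4]>15:
                q=P[l==i];print(n,nm,ce[i].round(1),st[i,4],q.mean(0).round(4),((q.min(0)+q.max(0))/2).round(4),(q.max(0)-q.min(0)).round(3))
    for nm,uv,zz in ((("can",(391,214),.106),("succ",(163,287),.06),("flask",(525,252),.275)) if n=="top" else ()):
        print(nm,plane(uv,c,zz).round(3))
im=np.load("scene0.npz")["im"]; t=np.load("top0.npz")["im"]
a=cv2.resize(im[180:320,200:390],None,fx=3,fy=3,interpolation=2)
b=cv2.resize(t[200:300,190:440],None,fx=2.28,fy=2.28)
o=np.zeros((a.shape[0]+b.shape[0],570,3),np.uint8);o[:a.shape[0],:a.shape[1]]=a;o[a.shape[0]:,:b.shape[1]]=b
o=cv2.resize(o,None,fx=.9,fy=.9);print(o.shape)
cv2.imwrite("pics/crop1.png",o[...,::-1])
E
```

```text
top [385.4 264.1] [377, 256, 17, 18, 191] toppts 101 [ 0.5012 -0.2278  0.0992] [ 0.4169 -0.1674  0.7939] [0.203 0.157 1.408]
top [413.6 281.2] [405, 273, 18, 17, 208] toppts 108 [ 0.4531 -0.303   0.0999] [ 0.4537 -0.3013  0.0999] [0.037 0.037 0.018]
top pot lid [215.2 241.8] 25 [0.5652 0.2244 0.0758] [0.5662 0.2259 0.0765] [0.014 0.017 0.013]
top bar [237.4 235.9] 152 [0.5725 0.1571 0.1185] [0.5724 0.1583 0.1159] [0.021 0.058 0.022]
top tip [267.2 237.2] 44 [0.5801 0.0874 0.0514] [0.5804 0.0871 0.0514] [0.019 0.019 0.013]
top tip [223.5 248.8] 24 [0.5499 0.2068 0.051 ] [0.555  0.2132 0.0518] [0.039 0.033 0.013]
top tip [241.  308.4] 38 [0.3884 0.1565 0.0518] [0.3895 0.1568 0.0516] [0.016 0.016 0.012]
top plate [251.6 243.6] 1161 [0.5704 0.1359 0.01  ] [0.5701 0.1538 0.01  ] [0.1  0.2  0.01]
top plate [251.1 304.8] 397 [0.4003 0.1359 0.01  ] [0.4094 0.127  0.01  ] [0.059 0.136 0.01 ]
can [[ 0.627 -0.244  0.106]]
succ [[0.446 0.369 0.06 ]]
flask [[ 0.496 -0.534  0.275]]
scene [254.6 275.3] [247, 257, 16, 38, 525] toppts 142 [ 0.5029 -0.236   0.0981] [ 0.8295 -0.6928  0.5555] [0.692 0.9
[... 208 characters left out ...]
0768] [0.015 0.044 0.012]
scene pot lid [345.1 207.2] 16 [0.5754 0.1315 0.0789] [0.5753 0.1317 0.0786] [0.01  0.013 0.014]
scene bar [348.1 193.7] 94 [0.575  0.1479 0.1164] [0.5741 0.1508 0.1148] [0.021 0.062 0.018]
scene tip [292.8 195.3] 23 [0.3885 0.148  0.051 ] [0.3875 0.149  0.0521] [0.014 0.021 0.014]
scene tip [355.3 204.4] 70 [0.5783 0.1985 0.0518] [0.5729 0.1995 0.0521] [0.046 0.067 0.014]
scene tip [338.9 224.1] 30 [0.5821 0.0811 0.0515] [0.5829 0.0816 0.0528] [0.017 0.021 0.012]
scene plate [293.  210.3] 212 [0.3998 0.1296 0.0101] [0.407  0.1209 0.01  ] [0.054 0.128 0.01 ]
scene plate [345.4 226.8] 707 [0.5794 0.1337 0.0096] [0.5724 0.1546 0.01  ] [0.095 0.211 0.01 ]
(583, 513, 3)
```

View pics/crop1.png

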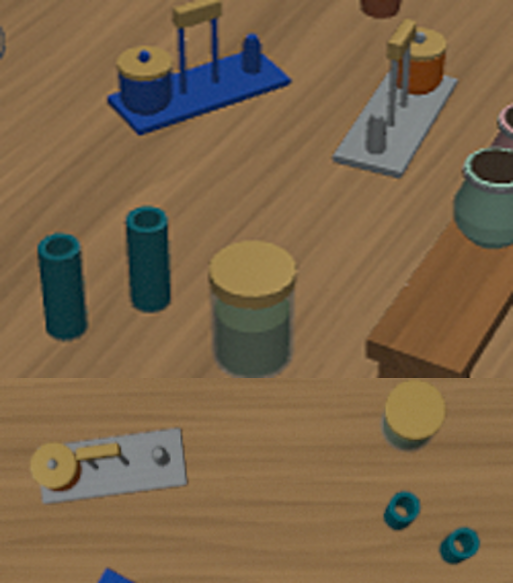

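The crop shows two identical open tubes. The one farthest right is on the left in the scene crop, and it is free to grasp. The chrome caddy's spigot is bare and its pot is orange. The measured heights (0.100, 0.055, 0.118, 0.010) match the description. I'm moving over the sleeve now.

```bash
python3 -m crank '[{"x":3.5,"y":-2.1},{"x":3.5,"y":-2.1},{"x":3.5,"y":-2.1},{"x":3.5,"y":-2.1},{"x":3.5,"y":-2.1}]' 100; python3 -m crank '[{"x":3.5,"y":-2.1},{"x":3.5,"y":-2.1},{"x":3.5,"y":-2.1},{"x":3.5,"y":-2.1},{"x":3.5,"y":-2.1}]'; python3 -m crank '[{"turn":-0.14},{"turn":-0.14},{"turn":-0.14},{"turn":-0.14},{"turn":-0.14}]'; python3 -m crank '[{"turn":-0.14},{"turn":-0.14},{"turn":-0.14},{"turn":-0.14},{"turn":-0.14}]'
cat >> h.py <<'E'
def tubes(n="wrist",tag=None):
    im,d,c=grab(n); P=cloud(d,c)
    if tag: cv2.imwrite(f"pics/{tag}.png",im[...,::-1])
    hsv=cv2.cvtColor(im,cv2.COLOR_RGB2HSV)
    m=((hsv[...,0]>84)&(hsv[...,0]<100)&(hsv[...,1]>110)).astype(np.uint8)
    k,l,st,ce=cv2.connectedComponentsWithStats(m)
    for i in range(1,k):
        if st[i,4]>150:
            q=P[(l==i)&(P[...,2]>.09)&(P[...,2]<.3)]
            if len(q): print(n,ce[i].round(1),st[i].tolist(),len(q),((q.min(0)+q.max(0))/2).round(4),(q.max(0)-q.min(0)).round(4))
    return im,d,c,P
def pose():
    s=manip.state(); w,x,y,z=s["tool_rot"]
    from scipy.spatial.transform import Rotation as R
    M=R.from_quat([x,y,z,w]).as_matrix()
    print("t",round(s["time"],2),"tcp",s["tool_pos"].round(4),"x",M[:,0].round(3),"y",M[:,1].round(3),"F",s["contact_force"].round(1),"g",round(s["gripper_width"],3),round(s["grasp_force"],1)); return s["tool_pos"],M
E
python3 - <<'E'
from h import *
pose(); tubes("wrist","w1")
E
```

```text
t 0.1 tcp [ 0.1743 -0.5996  0.2302] x [0.96  0.279 0.   ] y [ 0.279 -0.96  -0.002] F [0.7 0.2 0.1] g 0.996 0.0schema error: expected keys x, y, z, turn
schema error: expected keys x, y, z, turn
schema error: expected keys x, y, z, turn
schema error: expected keys x, y, z, turn
```

View pics/w1.png

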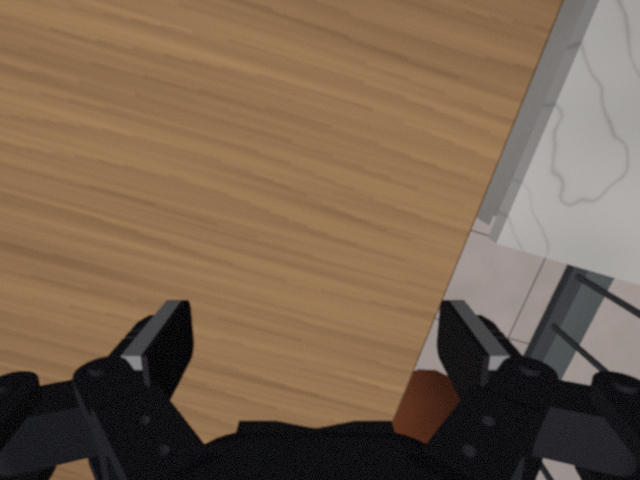

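The moves were refused because every row needs all four keys, so the wrist view still shows the empty table at the start pose, with the fingers at (170,340) and (460,340). I'll resend them.

```bash
python3 -m crank '[{"x":3.5,"y":-2.1,"z":0,"turn":0},{"x":3.5,"y":-2.1,"z":0,"turn":0},{"x":3.5,"y":-2.1,"z":0,"turn":0},{"x":3.5,"y":-2.1,"z":0,"turn":0},{"x":3.5,"y":-2.1,"z":0,"turn":0}]' 100; python3 -m crank '[{"x":3.5,"y":-2.1,"z":0,"turn":0},{"x":3.5,"y":-2.1,"z":0,"turn":0},{"x":3.5,"y":-2.1,"z":0,"turn":0},{"x":2.0,"y":-2.1,"z":0,"turn":0},{"x":1.0,"y":-2.1,"z":0,"turn":0}]'; python3 -m crank '[{"x":0,"y":0,"z":0,"turn":-0.14},{"x":0,"y":0,"z":0,"turn":-0.14},{"x":0,"y":0,"z":0,"turn":-0.14},{"x":0,"y":0,"z":0,"turn":-0.14},{"x":0,"y":0,"z":0,"turn":-0.14}]';python3 -m crank '[{"x":0,"y":0,"z":0,"turn":-0.14},{"x":0,"y":0,"z":0,"turn":-0.14},{"x":0,"y":0,"z":0,"turn":-0.14},{"x":0,"y":0,"z":0,"turn":-0.14},{"x":0,"y":0,"z":0,"turn":-0.14}]'
python3 - <<'E'
from h import *
pose(); tubes("wrist","w2"); tubes("top")
E
```

```text
time: 0.65
tool_pos: [0.3139, -0.449, 0.2309]
tool_rot: [-0.0, 0.99, 0.141, -0.0]
contact_force: [0.2, -0.7, -0.8]
gripper_width: 0.998
grasp_force: 0.0
time: 1.15
tool_pos: [0.4145, -0.3102, 0.2309]
tool_rot: [-0.0, 0.99, 0.142, -0.0]
contact_force: [-0.1, 0.6, -0.4]
gripper_width: 0.998
grasp_force: 0.0
time: 1.65
tool_pos: [0.4133, -0.3117, 0.2309]
tool_rot: [-0.0, 0.88, 0.474, -0.0]
contact_force: [0.1, -0.1, 0.4]
gripper_width: 1.0
grasp_force: 0.0
time: 2.15
tool_pos: [0.4133, -0.3118, 0.2309]
tool_rot: [-0.0, 0.664, 0.747, 0.0]
contact_force: [-0.5, 1.1, 0.6]
gripper_width: 0.999
grasp_force: 0.0
t 2.15 tcp [ 0.4133 -0.3118  0.2309] x [-0.118  0.993  0.001] y [ 0.993  0.118 -0.   ] F [-0.5  1.1  0.6] g 0.999 0.0
wrist [451.5 115. ] [405, 85, 90, 61, 4232] 2069 [ 0.4985 -0.2306  0.0955] [0.0387 0.0376 0.0109]
wrist [369.9 209.3] [340, 173, 63, 72, 3161] 1606 [ 0.4519 -0.3033  0.0954] [0.0387 0.038  0.0107]
top [385.4 264.1] [377, 256, 17, 18, 190] 102 [ 0.4991 -0.2286  0.0996] [0.037  0.0343 0.017 ]
```

View pics/w2.png

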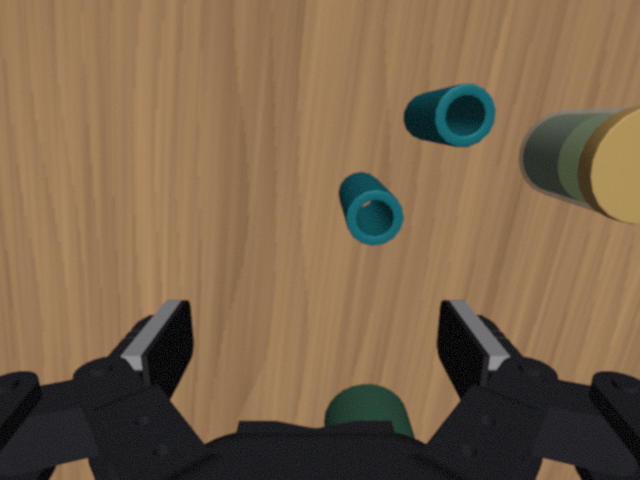

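The wrist view shows the chosen tube's rim at (376,216), the neighbour at (464,114) and the canister at right, and only these two tubes. I'm aligning and descending.

```bash
python3 -m crank '[{"x":0.25,"y":2.0,"z":0,"turn":0},{"x":0.2,"y":2.0,"z":0,"turn":0},{"x":0,"y":0,"z":3,"turn":0},{"x":0,"y":0,"z":4,"turn":0},{"x":0,"y":0,"z":2.5,"turn":0}]' 100
python3 -m crank '[{"x":0,"y":0,"z":3.5,"turn":0},{"x":0,"y":0,"z":3.0,"turn":0},{"x":0,"y":0,"z":1.3,"turn":0},{"x":0,"y":0,"z":0,"turn":0}]'
python3 -m crank '[{"x":0,"y":0,"z":0,"turn":0},{"x":0,"y":0,"z":0,"turn":0},{"x":0,"y":0,"z":0,"turn":0},{"x":0,"y":0,"z":0,"turn":0},{"x":0,"y":0,"z":0,"turn":0}]' 30
python3 -m crank '[{"x":0,"y":0,"z":0,"turn":0},{"x":0,"y":0,"z":0,"turn":0},{"x":0,"y":0,"z":0,"turn":0}]'
```

```text
time: 2.75
tool_pos: [0.4518, -0.302, 0.1333]
tool_rot: [-0.002, 0.668, 0.745, -0.0]
contact_force: [-0.5, -0.2, -1.4]
gripper_width: 0.999
grasp_force: 0.0
time: 3.15
tool_pos: [0.4514, -0.3018, 0.056]
tool_rot: [-0.002, 0.667, 0.745, -0.0]
contact_force: [-0.0, 1.1, 0.6]
gripper_width: 1.001
grasp_force: 0.0
time: 3.65
tool_pos: [0.4538, -0.3041, 0.0605]
tool_rot: [0.002, 0.666, 0.746, -0.0]
contact_force: [-0.1, -0.3, 5.6]
gripper_width: 0.458
grasp_force: 60.4
time: 3.95
tool_pos: [0.4539, -0.3041, 0.0605]
tool_rot: [0.002, 0.666, 0.746, -0.0]
contact_force: [-0.8, -0.6, 6.0]
gripper_width: 0.454
grasp_force: 60.4
```

```bash
python3 -m crank '[{"x":0,"y":0,"z":-1,"turn":0},{"x":0,"y":0,"z":-3,"turn":0},{"x":0,"y":0,"z":-4,"turn":0},{"x":0,"y":0,"z":-4,"turn":0},{"x":0,"y":0,"z":-1,"turn":0}]'
python3 -m crank '[{"x":2.5,"y":1.5,"z":0,"turn":0},{"x":4,"y":2,"z":0,"turn":0},{"x":4,"y":2,"z":0,"turn":0},{"x":4,"y":2,"z":0,"turn":0},{"x":4,"y":2,"z":0,"turn":0}]'
python3 -m crank '[{"x":4,"y":2,"z":0,"turn":0},{"x":4,"y":2,"z":0,"turn":0},{"x":2.5,"y":1.5,"z":0,"turn":0},{"x":1,"y":0.5,"z":0,"turn":0},{"x":0,"y":0,"z":0,"turn":0}]'
python3 - <<'E'
from h import *
pose(); im,d,c,P=tubes("wrist","w3"); print(proj([0.5803,0.0873,0.055],c))
np.savez("w3.npz",im=im,d=d,P=P)
for nm,zc in (("bar",(0.105,0.128)),("tip",(0.046,0.06)),("plate",(0.005,0.015))):
    w=(P[...,0]>.5)&(P[...,0]<.65)&(P[...,1]>0)&(P[...,1]<.3)&(P[...,2]>zc[0])&(P[...,2]<zc[1])
    w=w.astype(np.uint8);k,l,st,ce=cv2.connectedComponentsWithStats(w)
    for i in range(1,k):
        if st[i,4]>50:
            q=P[l==i];print(nm,ce[i].round(1),st[i,4],q.mean(0).round(4),((q.min(0)+q.max(0))/2).round(4),(q.max(0)-q.min(0)).round(3), np.median(q[:,2]).round(4))
E
```

```text
time: 4.45
tool_pos: [0.4548, -0.3048, 0.1946]
tool_rot: [0.005, 0.666, 0.746, 0.0]
contact_force: [0.6, -0.7, 0.4]
gripper_width: 0.461
grasp_force: 60.4
time: 4.95
tool_pos: [0.5261, -0.1067, 0.1874]
tool_rot: [-0.001, 0.667, 0.745, -0.0]
contact_force: [-0.6, 0.2, -0.1]
gripper_width: 0.458
grasp_force: 60.4
time: 5.45
tool_pos: [0.5728, 0.0134, 0.1874]
tool_rot: [-0.001, 0.666, 0.746, -0.001]
contact_force: [-0.1, 0.4, -0.9]
gripper_width: 0.457
grasp_force: 60.5
t 5.45 tcp [0.5728 0.0134 0.1874] x [-0.114  0.993  0.   ] y [ 0.993  0.114 -0.002] F [-0.1  0.4 -0.9] g 0.457 60.5
wrist [314.7 330.1] [247, 221, 137, 202, 20098] 20023 [0.5719 0.0138 0.1788] [0.0407 0.0398 0.0985]
[[341.50650629 112.04471784]]
bar [351.3   9.4] 685 [0.5751 0.1321 0.1162] [0.5753 0.1328 0.1132] [0.016 0.008 0.016] 0.1178
tip [341.8  32.5] 59 [0.5745 0.1337 0.053 ] [0.5749 0.1347 0.0529] [0.008 0.004 0.014] 0.0532
tip [341.8 111.4] 653 [0.5806 0.0878 0.0514] [0.5808 0.0878 0.0513] [0.019 0.02  0.011] 0.0524
plate [338.   76.8] 14745 [0.5773 0.1116 0.0087] [0.5781 0.1106 0.0099] [0.091 0.114 0.01 ] 0.0087
```

View pics/w3.png

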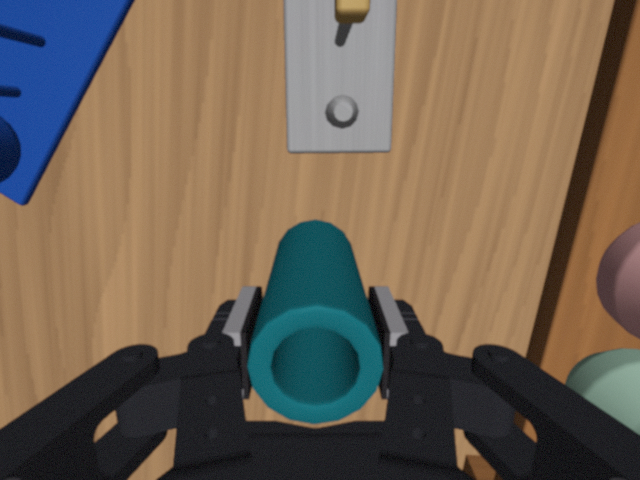

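The wrist view shows the sleeve held upright between the pads, rim at (316,362) and lower end at (315,240). The spigot tip is at (342,111), matching the prediction of (341.5,112). Next I'll get the sleeve axis from slices.

```bash
python3 - <<'E'
from h import *
from scipy.optimize import least_squares
z=np.load("w3.npz");im,P=z["im"],z["P"]
hsv=cv2.cvtColor(im,cv2.COLOR_RGB2HSV)
m=(hsv[...,0]>84)&(hsv[...,0]<100)&(hsv[...,1]>110)&(P[...,2]>.12)&(P[...,2]<.3)&(P[...,1]<.06)
for a in np.arange(.13,.23,.012):
    q=P[m&(P[...,2]>a)&(P[...,2]<a+.012)]
    q=q[np.abs(q[:,0]-.572)<.03]
    if len(q)<30: continue
    f=least_squares(lambda c:np.hypot(q[:,0]-c[0],q[:,1]-c[1])-.02,[.572,.013],loss="soft_l1",f_scale=.001)
    print(round(a,3),len(q),f.x.round(4),np.abs(f.fun).mean().round(5))
w=(P[...,2]>.048)&(P[...,2]<.0545)&(np.hypot(P[...,0]-.5806,P[...,1]-.0878)<.02); q=P[w]
w2=(P[...,2]>.0535)&(P[...,2]<.06)&(np.hypot(P[...,0]-.5806,P[...,1]-.0878)<.02);q2=P[w2];print("flat tip",len(q2),q2.mean(0).round(4))
print("all z max",m.sum(),P[m][:,2].min(),P[m][:,2].max())
E
```

```text
0.13 362 [0.5714 0.013 ] 0.00015
0.142 471 [0.5714 0.013 ] 0.00015
0.154 570 [0.5715 0.013 ] 0.00016
0.166 714 [0.5716 0.0129] 0.00016
0.178 1318 [0.5715 0.0137] 0.00288
0.19 2241 [0.5657 0.0177] 0.00339
0.202 3167 [0.5757 0.0195] 0.00346
0.214 9898 [0.5708 0.0144] 0.00396
0.226 1285 [0.5741 0.0111] 0.00334
flat tip 183 [0.581  0.0879 0.0542]
all z max 20064 0.12955132975852976 0.2811761681916334
```

```bash
python3 -m crank '[{"x":2,"y":0.5,"z":0,"turn":0},{"x":3,"y":0.7,"z":0,"turn":0},{"x":1.8,"y":0.4,"z":0,"turn":0},{"x":0.5,"y":0.2,"z":0,"turn":0},{"x":0,"y":0,"z":0,"turn":0}]'
python3 -m crank '[{"x":0,"y":0,"z":2,"turn":0},{"x":0,"y":0,"z":3,"turn":0},{"x":0,"y":0,"z":1.5,"turn":0},{"x":0,"y":0,"z":0,"turn":0}]'
python3 - <<'E'
from h import *
pose(); im,d,c=grab("scene"); im2,d2,c2=grab("wrist")
o=np.hstack([cv2.resize(im[150:250,290:390],(400,400)),cv2.resize(im2[80:480,120:520],(400,400))])
cv2.imwrite("pics/c4.png",o[...,::-1])
P=cloud(d,c);hsv=cv2.cvtColor(im,cv2.COLOR_RGB2HSV)
m=(hsv[...,0]>84)&(hsv[...,0]<100)&(hsv[...,1]>110)&(P[...,1]>0)&(P[...,2]>.03)&(P[...,2]<.2);q=P[m];print(len(q),q.min(0),q.max(0))
E
```

```text
time: 6.0
tool_pos: [0.5828, 0.086, 0.1881]
tool_rot: [0.0, 0.667, 0.745, -0.0]
contact_force: [0.1, -0.5, -0.6]
gripper_width: 0.459
grasp_force: 60.5
time: 6.4
tool_pos: [0.5806, 0.0857, 0.1199]
tool_rot: [-0.002, 0.667, 0.745, -0.002]
contact_force: [-1.3, -0.5, -1.6]
gripper_width: 0.455
grasp_force: 60.5
t 6.4 tcp [0.5806 0.0857 0.1199] x [-0.11   0.994  0.   ] y [ 0.994  0.11  -0.006] F [-1.3 -0.5 -1.6] g 0.455 60.5
449 [-0.40082743  0.05641606  0.04213766] [0.71987871 1.34204233 0.17633063]
```

View pics/c4.png

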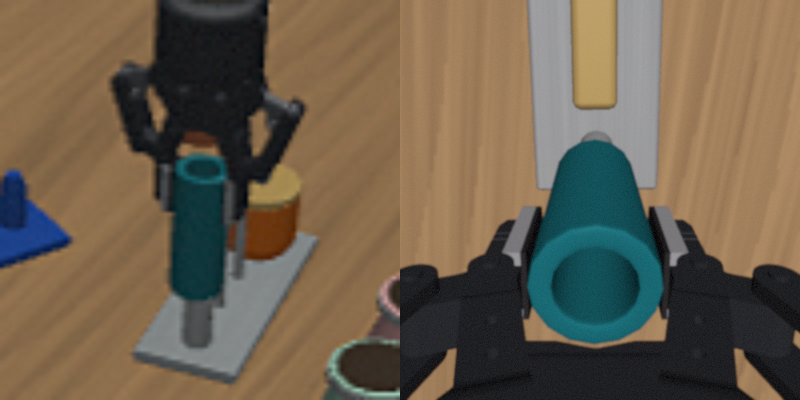

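The scene crop shows the sleeve's lower end just above the spigot and upright. The wrist crop shows a sliver of the spigot ahead of the sleeve, so it needs a small forward shift. I'll refit the axis now.

```bash
cat >> h.py <<'E'
def axis(sp=(0.5809,0.0879)):
    from scipy.optimize import least_squares
    p,M=pose(); im,d,c=grab("wrist"); P=cloud(d,c); hsv=cv2.cvtColor(im,cv2.COLOR_RGB2HSV)
    m=(hsv[...,0]>84)&(hsv[...,0]<100)&(hsv[...,1]>110)&(np.hypot(P[...,0]-p[0],P[...,1]-p[1])<.03)
    zb=P[m][:,2].min(); print("bottom",zb.round(4))
    for a in (zb+.004,zb+.02):
        q=P[m&(P[...,2]>a)&(P[...,2]<a+.015)]
        f=least_squares(lambda c:np.hypot(q[:,0]-c[0],q[:,1]-c[1])-.02,p[:2],loss="soft_l1",f_scale=.001)
        e=np.r_[np.array(sp)-f.x,0]; print(len(q),f.x.round(4),np.abs(f.fun).mean().round(5),"go cm",(M.T@e*100).round(2))
E
python3 - <<'E'
from h import *
axis(); axis()
E
```

```text
t 6.5 tcp [0.5832 0.0862 0.1237] x [-0.111  0.994 -0.   ] y [0.994 0.111 0.   ] F [ 1.2 -0.7 -0.5] g 0.455 60.5
bottom 0.0649
523 [0.5818 0.0858] 0.00014 go cm [ 0.22 -0.06 -0.  ]
680 [0.5818 0.0858] 0.00015 go cm [ 0.22 -0.07 -0.  ]
t 6.55 tcp [0.5838 0.0864 0.1247] x [-0.111  0.994 -0.   ] y [0.994 0.111 0.002] F [ 0.5 -0.3 -0.8] g 0.46 60.5
bottom 0.0657
527 [0.5825 0.086 ] 0.00014 go cm [ 0.21 -0.14 -0.  ]
668 [0.5825 0.086 ] 0.00015 go cm [ 0.21 -0.14 -0.  ]
```

```bash
python3 -m crank '[{"x":0.2,"y":-0.1,"z":0,"turn":0},{"x":0,"y":0,"z":0,"turn":0},{"x":0,"y":0,"z":0,"turn":0},{"x":0,"y":0,"z":0,"turn":0},{"x":0,"y":0,"z":0,"turn":0}]' >/dev/null
python3 - <<'E'
from h import *
axis();axis()
E
```

```text
t 7.1 tcp [0.5818 0.0889 0.1234] x [-0.112  0.994 -0.   ] y [0.994 0.112 0.   ] F [-0.1  0.2 -0.8] g 0.457 60.5
bottom 0.0646
515 [0.5804 0.0885] 0.00015 go cm [-0.06  0.05  0.  ]
678 [0.5804 0.0884] 0.00015 go cm [-0.06  0.04  0.  ]
t 7.15 tcp [0.5817 0.0889 0.1233] x [-0.112  0.994 -0.   ] y [0.994 0.112 0.   ] F [-0.4 -0.3 -0.8] g 0.455 60.5
bottom 0.0643
509 [0.5803 0.0885] 0.00015 go cm [-0.06  0.05  0.  ]
669 [0.5804 0.0884] 0.00016 go cm [-0.06  0.04  0.  ]
```

```bash
python3 -m crank '[{"x":-0.05,"y":0.05,"z":0,"turn":0},{"x":0,"y":0,"z":0.6,"turn":0},{"x":0,"y":0,"z":0.6,"turn":0},{"x":0,"y":0,"z":0.6,"turn":0},{"x":0,"y":0,"z":0,"turn":0}]'
python3 -m crank '[{"x":0,"y":0,"z":0.5,"turn":0},{"x":0,"y":0,"z":0.5,"turn":0},{"x":0,"y":0,"z":0.5,"turn":0},{"x":0,"y":0,"z":0,"turn":0},{"x":0,"y":0,"z":0,"turn":0}]'
```

```text
time: 7.7
tool_pos: [0.5812, 0.0883, 0.1035]
tool_rot: [-0.001, 0.666, 0.746, -0.001]
contact_force: [-0.4, 0.3, -0.8]
gripper_width: 0.456
grasp_force: 60.5
time: 8.2
tool_pos: [0.5822, 0.0884, 0.0901]
tool_rot: [-0.0, 0.666, 0.746, -0.0]
contact_force: [-0.4, 0.1, -1.3]
gripper_width: 0.459
grasp_force: 60.5
```

```bash
python3 -m crank '[{"x":0,"y":0,"z":0.5,"turn":0},{"x":0,"y":0,"z":0.5,"turn":0},{"x":0,"y":0,"z":0.5,"turn":0},{"x":0,"y":0,"z":0,"turn":0},{"x":0,"y":0,"z":0,"turn":0}]'
python3 -m crank '[{"x":0,"y":0,"z":0.3,"turn":0},{"x":0,"y":0,"z":0.2,"turn":0},{"x":0,"y":0,"z":0.2,"turn":0},{"x":0,"y":0,"z":0,"turn":0},{"x":0,"y":0,"z":0,"turn":0}]'
```

```text
time: 8.7
tool_pos: [0.5821, 0.0884, 0.0749]
tool_rot: [-0.0, 0.666, 0.746, -0.0]
contact_force: [-1.2, 0.8, -0.7]
gripper_width: 0.459
grasp_force: 60.5
time: 9.2
tool_pos: [0.5827, 0.0885, 0.0705]
tool_rot: [-0.0, 0.666, 0.746, -0.0]
contact_force: [-4.8, 0.2, 9.4]
gripper_width: 0.459
grasp_force: 61.5
```

```bash
python3 -m crank '[{"x":0,"y":0,"z":0.3,"turn":0},{"x":0,"y":0,"z":0.2,"turn":0},{"x":0,"y":0,"z":0,"turn":0},{"x":0,"y":0,"z":0,"turn":0}]'
python3 - <<'E'
from h import *
axis()
E
```

```text
time: 9.6
tool_pos: [0.5831, 0.0885, 0.0704]
tool_rot: [-0.0, 0.666, 0.746, -0.001]
contact_force: [-17.1, -0.8, 33.6]
gripper_width: 0.459
grasp_force: 64.0
t 9.6 tcp [0.5831 0.0885 0.0704] x [-0.112  0.994 -0.   ] y [ 0.994  0.112 -0.001] F [-17.1  -0.8  33.6] g 0.459 64.0
bottom 0.0145
175 [0.5813 0.0879] 0.00014 go cm [-0.   -0.04  0.  ]
644 [0.5815 0.088 ] 0.00016 go cm [-0.   -0.06  0.  ]
```

Contact is firm at TCP z 0.0704. At the grasp, with the sleeve standing on the table, it was 0.0605, so 0.0705 is exactly home. I'll relieve the push, release, retreat and verify.

```bash
python3 -m crank '[{"x":0,"y":0,"z":-0.3,"turn":0},{"x":0,"y":0,"z":-0.1,"turn":0},{"x":0,"y":0,"z":0,"turn":0},{"x":0,"y":0,"z":0,"turn":0}]'
python3 -m crank '[{"x":0,"y":0,"z":0,"turn":0},{"x":0,"y":0,"z":0,"turn":0},{"x":0,"y":0,"z":0,"turn":0},{"x":0,"y":0,"z":0,"turn":0},{"x":0,"y":0,"z":0,"turn":0}]' 100
python3 -m crank '[{"x":0,"y":0,"z":-2,"turn":0},{"x":0,"y":0,"z":-3,"turn":0},{"x":0,"y":0,"z":-4,"turn":0},{"x":0,"y":0,"z":-4,"turn":0},{"x":0,"y":0,"z":-2,"turn":0}]'
python3 -m crank '[{"x":-2,"y":0,"z":0,"turn":0},{"x":-2,"y":0,"z":0,"turn":0},{"x":0,"y":0,"z":0,"turn":0},{"x":0,"y":0,"z":0,"turn":0},{"x":0,"y":0,"z":0,"turn":0}]'
python3 - <<'E'
from h import *
p,M=pose(); im,d,c,P=tubes("wrist","w5"); np.savez("w5.npz",im=im,d=d,P=P)
R=P[np.hypot(P[...,0]-.5809,P[...,1]-.0879)<.022]; R=R[R[:,2]>.09]; print("sleeve top z",np.percentile(R[:,2],[50,90,99]).round(4),"cen",((R.max(0)+R.min(0))/2).round(4))
t=P[(P[...,0]>.45)&(P[...,0]<.5)&(P[...,1]>0)&(P[...,1]<.1)&(P[...,2]<.05)]; print("table z",np.median(t[:,2]) if len(t) else None)
w=((P[...,0]>.5)&(P[...,0]<.65)&(P[...,1]>.11)&(P[...,1]<.2)&(P[...,2]>.112)&(P[...,2]<.13)).astype(np.uint8)
k,l,st,ce=cv2.connectedComponentsWithStats(w);i=1+st[1:,4].argmax();q=P[l==i]
print("bar",ce[i],st[i],q.mean(0).round(4),np.median(q[:,2]).round(4),cv2.minAreaRect((q[:,:2]*1000).astype(np.float32)))
q=P[(P[...,0]>.5)&(P[...,0]<.65)&(P[...,1]>0.03)&(P[...,1]<.2)&(P[...,2]>.006)&(P[...,2]<.014)];print("plate z",np.median(q[:,2]))
E
```

```text
time: 10.05
tool_pos: [0.5834, 0.0885, 0.0705]
tool_rot: [0.001, 0.666, 0.746, 0.001]
contact_force: [-4.0, 0.1, 12.3]
gripper_width: 0.46
grasp_force: 61.5
time: 10.55
tool_pos: [0.5821, 0.0883, 0.067]
tool_rot: [-0.0, 0.666, 0.746, -0.0]
contact_force: [-0.1, -0.4, -0.2]
gripper_width: 1.001
grasp_force: 0.0
time: 11.05
tool_pos: [0.5839, 0.0884, 0.2219]
tool_rot: [0.002, 0.666, 0.746, 0.002]
contact_force: [0.3, 0.0, -0.6]
gripper_width: 1.0
grasp_force: 0.0
time: 11.55
tool_pos: [0.5865, 0.0492, 0.2169]
tool_rot: [-0.0, 0.666, 0.746, -0.0]
contact_force: [0.1, 0.9, -1.6]
gripper_width: 1.003
grasp_force: 0.0
t 11.55 tcp [0.5865 0.0492 0.2169] x [-0.112  0.994  0.   ] y [ 0.994  0.112 -0.001] F [ 0.1  0.9 -1.6] g 1.003 0.0
wrist [317.  167.8] [286, 132, 63, 68, 2611] 2051 [0.5823 0.0892 0.1007] [0.0376 0.0385 0.0209]
sleeve top z [0.1084 0.1094 0.1103] cen [0.5821 0.088  0.2015]
table z -0.0013799601205397632
bar [313.56417489  46.65021157] [ 298    0   31   96 2836] [0.573  0.154  0.1183] 0.1184 ((572.9275512695312, 153.43228149414062), (15.98178768157959, 47.74434280395508), 7.065181732177734)
plate z 0.008660797383629688
```

View pics/w5.png

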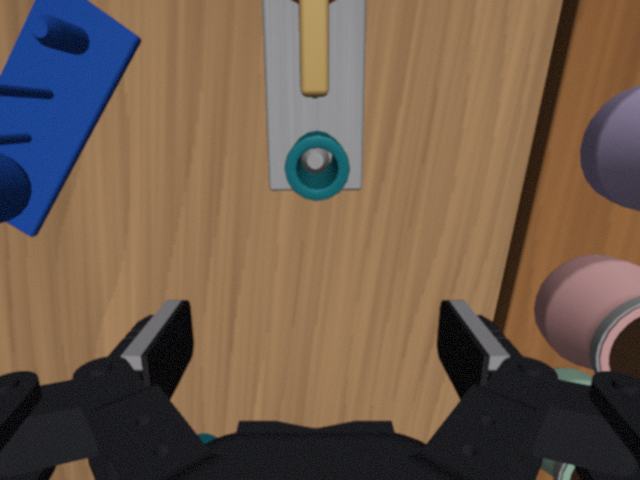

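The sleeve's rim is at (317,167), around the spigot and concentric with it. Its top is at 0.1084, with the table reading -0.0014 and the plate 0.0087, so the true height is about 0.110 and it is fully home. Bar centre is about (0.5724, 0.1575). I'm moving over the bar.

```bash
python3 -m crank '[{"x":2,"y":0,"z":0,"turn":-0.01},{"x":3,"y":0,"z":0,"turn":0},{"x":3.5,"y":0,"z":0,"turn":0},{"x":2,"y":0,"z":0,"turn":0},{"x":0.5,"y":0,"z":0,"turn":0}]' 45
python3 -m crank '[{"x":0,"y":0,"z":2,"turn":0},{"x":0,"y":0,"z":3,"turn":0},{"x":0,"y":0,"z":1,"turn":0},{"x":0,"y":0,"z":0,"turn":0},{"x":0,"y":0,"z":0,"turn":0}]'
python3 - <<'E'
from h import *
p,M=pose(); im,d,c,P=tubes("wrist","w6")
w=((np.hypot(P[...,0]-.5724,P[...,1]-.1575)<.045)&(P[...,2]>.112)&(P[...,2]<.124)).astype(np.uint8)
k,l,st,ce=cv2.connectedComponentsWithStats(w);i=1+st[1:,4].argmax();q=P[l==i]
r=cv2.minAreaRect((q[:,:2]*1000).astype(np.float32));print(st[i],q.mean(0).round(4),r)
e=np.array([r[0][0]/1000,r[0][1]/1000,p[2]])-p;print("bar centre in tool cm",(M.T@e*100).round(2))
E
```

```text
time: 12.1
tool_pos: [0.5729, 0.1603, 0.2171]
tool_rot: [-0.0, 0.661, 0.75, -0.0]
contact_force: [0.5, 0.0, 0.6]
gripper_width: 0.451
grasp_force: 0.0
time: 12.6
tool_pos: [0.5741, 0.1576, 0.1581]
tool_rot: [0.0, 0.663, 0.749, 0.0]
contact_force: [1.2, -0.6, 0.3]
gripper_width: 0.452
grasp_force: 0.0
t 12.6 tcp [0.5741 0.1576 0.1581] x [-0.121  0.993 -0.   ] y [0.993 0.121 0.001] F [ 1.2 -0.6  0.3] g 0.452 0.0
wrist [316.1 363.2] [281, 289, 71, 126, 5903] 3950 [0.5821 0.148  0.1947] [0.0377 0.1559 0.2094]
[ 296  210   35  113 3743] [0.5723 0.1597 0.1183] ((572.3054809570312, 157.92555236816406), (16.057954788208008, 55.28567886352539), 7.545557498931885)
bar centre in tool cm [ 0.05 -0.17 -0.  ]
```

View pics/w6.png

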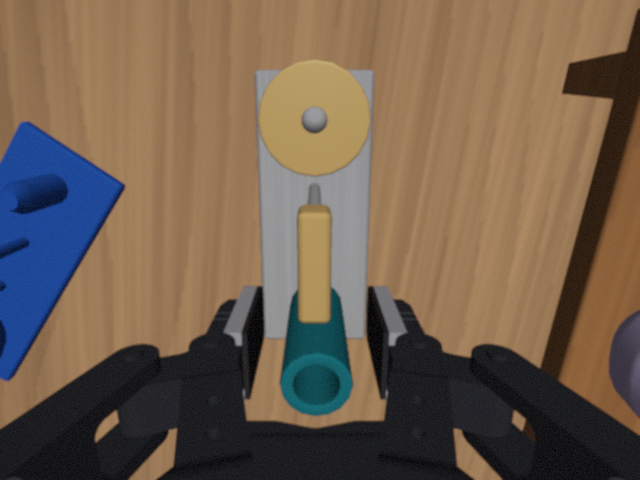

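The wrist view shows the bar at (314,263) midway between the fingers (about 245 and 385), the pot at (315,118) and the sleeve at (316,380). The bar measures 16 x 55 mm and is aligned. I'm descending and gripping.

```bash
python3 -m crank '[{"x":0,"y":0,"z":2,"turn":0},{"x":0,"y":0,"z":2.5,"turn":0},{"x":0,"y":0,"z":1.5,"turn":0},{"x":0,"y":0,"z":0.7,"turn":0},{"x":0,"y":0,"z":0,"turn":0}]'
python3 -m crank '[{"x":0,"y":0,"z":0,"turn":0},{"x":0,"y":0,"z":0,"turn":0},{"x":0,"y":0,"z":0,"turn":0},{"x":0,"y":0,"z":0,"turn":0},{"x":0,"y":0,"z":0,"turn":0}]' 5
python3 -m crank '[{"x":0,"y":0,"z":0,"turn":0},{"x":0,"y":0,"z":0,"turn":0},{"x":0,"y":0,"z":0,"turn":0}]'
```

```text
time: 13.15
tool_pos: [0.5733, 0.1577, 0.0899]
tool_rot: [-0.0, 0.663, 0.749, -0.0]
contact_force: [0.3, 0.5, 1.0]
gripper_width: 0.447
grasp_force: 0.0
time: 13.65
tool_pos: [0.5741, 0.158, 0.0918]
tool_rot: [0.0, 0.663, 0.749, 0.0]
contact_force: [-3.8, -0.9, 5.2]
gripper_width: 0.176
grasp_force: 60.8
time: 13.95
tool_pos: [0.5741, 0.1579, 0.0918]
tool_rot: [0.0, 0.663, 0.749, 0.0]
contact_force: [-3.0, -0.6, 6.0]
gripper_width: 0.18
grasp_force: 60.8
```

```bash
python3 -m crank '[{"x":0,"y":0,"z":-0.3,"turn":0},{"x":0,"y":0,"z":-0.5,"turn":0},{"x":0,"y":0,"z":-0.7,"turn":0},{"x":0,"y":0,"z":-0.8,"turn":0},{"x":0,"y":0,"z":-0.8,"turn":0}]'
python3 -m crank '[{"x":0,"y":0,"z":-0.8,"turn":0},{"x":0,"y":0,"z":-0.8,"turn":0},{"x":0,"y":0,"z":-0.8,"turn":0},{"x":0,"y":0,"z":-0.8,"turn":0},{"x":0,"y":0,"z":-0.8,"turn":0}]'
python3 -m crank '[{"x":0,"y":0,"z":-0.8,"turn":0},{"x":0,"y":0,"z":-0.8,"turn":0},{"x":0,"y":0,"z":-0.7,"turn":0},{"x":0,"y":0,"z":-0.5,"turn":0},{"x":0,"y":0,"z":-0.4,"turn":0}]'
python3 -m crank '[{"x":0,"y":0,"z":0,"turn":0},{"x":0,"y":0,"z":0,"turn":0},{"x":0,"y":0,"z":0,"turn":0},{"x":0,"y":0,"z":0,"turn":0},{"x":0,"y":0,"z":0,"turn":0}]'
cat > lev.py <<'E'
from h import *
p,M=pose(); im,d,c,P=tubes("wrist"); im2,d2,c2=grab("scene")
w=(P[...,2]>.085)&(P[...,2]<.135)&(np.hypot(P[...,0]-.573,P[...,1]-.158)<.12)&(np.ptp(im.astype(int),axis=2)<25)
q=P[w]; zm=np.median(q[:,2]); q=q[np.abs(q[:,2]-zm)<.01]
A=np.c_[q[:,:2]-q[:,:2].mean(0),np.ones(len(q))]; s=np.linalg.lstsq(A,q[:,2],rcond=None)[0]
r=A@s-q[:,2]; k=np.abs(r)<.003; s=np.linalg.lstsq(A[k],q[k,2],rcond=None)[0]
print("plate n",k.sum(),"z",s[2].round(4),"tilt deg (tool x,y)",np.degrees([s[0]*M[0,0]+s[1]*M[1,0],s[0]*M[0,1]+s[1]*M[1,1]]).round(2))
o=np.hstack([cv2.resize(im2[100:260,270:430],(400,400)),cv2.resize(im[80:480,120:520],(400,400))])
import sys; cv2.imwrite(f"pics/{sys.argv[1]}.png",o[...,::-1])
E
python3 lev.py l1
```

```text
time: 14.45
tool_pos: [0.5735, 0.1578, 0.1217]
tool_rot: [-0.0, 0.663, 0.749, -0.0]
contact_force: [-0.4, 0.2, -7.2]
gripper_width: 0.173
grasp_force: 59.0
time: 14.95
tool_pos: [0.5736, 0.1578, 0.162]
tool_rot: [0.0, 0.663, 0.749, 0.0]
contact_force: [0.5, -0.9, -6.6]
gripper_width: 0.172
grasp_force: 59.0
time: 15.45
tool_pos: [0.5737, 0.1579, 0.1938]
tool_rot: [0.0, 0.663, 0.749, 0.0]
contact_force: [-0.7, -0.3, -6.7]
gripper_width: 0.176
grasp_force: 59.1
time: 15.95
tool_pos: [0.5734, 0.1578, 0.1929]
tool_rot: [-0.0, 0.663, 0.749, -0.0]
contact_force: [0.5, 0.1, -6.1]
gripper_width: 0.177
grasp_force: 59.1
t 15.95 tcp [0.5734 0.1578 0.1929] x [-0.122  0.993 -0.   ] y [ 0.993  0.122 -0.001] F [ 0.5  0.1 -6.1] g 0.177 59.1
wrist [315.3 415.2] [280, 395, 70, 35, 874] 869 [0.5791 0.1333 0.2177] [0.0304 0.0721 0.0987]
plate n 12909 z 0.1098 tilt deg (tool x,y) [-0.1  -0.26]
```

View pics/l1.png

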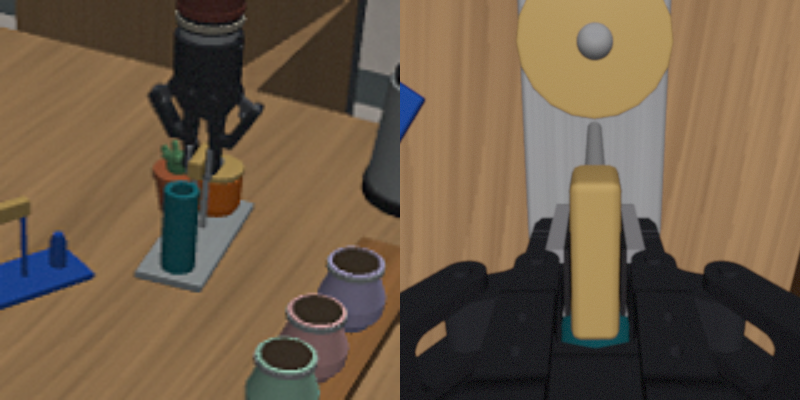

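The crops show the caddy held level (tilt under 0.3°) with the sleeve seated on the plate at (180,265). The plate's underside is about 0.10 m up and the gourds and succulent are untouched. I'm handing in.

```bash
python3 -c "
from h import *
pose(); print(manip.job_done())"
```

```text
t 16.05 tcp [0.5735 0.1578 0.1931] x [-0.122  0.993 -0.   ] y [ 0.993  0.122 -0.   ] F [ 0.5  0.4 -5.4] g 0.176 59.1
the job is handed in; nothing more can be done
None
```

The sleeve is fully home on the spigot and was released only after that; the caddy is held by its bar about 10 cm up, level to about 0.3° and still, and the job was handed in at 16 s (no verdict was returned).

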